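# Load the burnout tray with casting flasks in order of size

### The arm

A 6-joint arm with a two-finger parallel gripper is mounted at the origin on the work surface. World frame = base frame: x ahead of the robot, y to its left, z up, the work surface at z = 0. Lengths are in m, angles in rad, forces in N, time in s.
With the tool pointing down it reaches from about 0.4 to 0.825 m from the base axis. Payload 7 kg.
Tool frame: the origin (TCP) lies on the centre line of the jaws, within the pads' length; the fingertips stand 14 mm ahead of it and the grasp point (between the pads) lies 5 mm behind it; z points along the fingers, y is the line along which they close (so a half turn about z gives the same grasp; the last joint's range is limited). The gripper opens to 88 mm and grips with 3 to 60 N. Pads are 19 mm wide; open, the fingers measure 130 mm over their backs; the gripper's body (78 mm by 193 mm) begins 47 mm behind the grasp point.
Start: joints at [1.502, 0.359, 0.012, 0, -1.224, -0.288], TCP at [0.236, 0.632, 0.241] pointing down, gripper open.
Joint ranges: [-3.07, 3.07], [-1.43, 2.12], [-1.02, 1.25], [-3.03, 1.67], [-3.05, -0], [-3.03, 3.03]. Speed limits (rad/s): [2.39, 2.39, 3.01, 3.14, 3.14, 3.14].

### API

Orientations are given as [roll, pitch, yaw] about the fixed x, y, z axes, in that order (R = Rz(yaw) Ry(pitch) Rx(roll)).
In Python, from station import arm gives the robot as it stands.
- The arm moves only by the tool move_arm, never from a script. Its argument "rows" is a list of rows, each an object with "translation": the shift along the tool's x, y, z in cm, a list of three; "rot": the turn, a rotation vector about the tool's x, y, z in degrees, a list of three; "hand": the closure, from 0 (fully open) to 1 (shut). A call has 1 to 8 rows; each row is the pose to reach, as a shift and turn from the pose commanded when the call began, along the tool's axes at that moment; what a row does not reach only later rows make up. A row lasts 1/12 s, in which the tool goes at most 41.7 mm and 7.16 degrees, less where a joint would pass 70% of its speed; a pose out of reach is approached as far as the arm can. A call with a gripper value outside its range is refused whole. The fingers move at their own pace and stop on an object; "squeeze" is the grip in N (left out, the last holds). Time passes only in rows, so rows that repeat a pose let the fingers close. It gives the time, the measured TCP pose, the force, the opening and the grip force at its end, in the units of the state.
- arm.get_state(): the state, without advancing time (a new reading comes with each control period).
- arm.grab_frame(name): name is "scene" or "top"; returns (picture, depth): 384x512x3 uint8, red, green, blue; 384x512 float32, m along the optical axis (not along the pixel's ray), 0 where there is no reading.
- arm.camera_params(name): a dict with "vfov" (degrees; the focal length in pixels is half the picture's height over the tangent of half this angle, whatever the lens; pixels are square), "cx", "cy" (the principal point, pixels), "position" and "orientation" of the camera in the world. Camera axes: x right, y down, z forward; pixel columns grow to the right and rows downward; lengths in m; the calibration is good to about 2 mm. A picture is of the moment at which its call begins. camera_params takes no time and is no camera call.
- arm.job_done(): hands the job in; it is judged then, once.
Trained networks look in the newest picture that a camera, given by its name, has taken for a name from the list of things; names that differ only in an ending like _2 or _b are one class to them, and where a whole thing is asked for, a point or a joint stands for the part that bears it (a point fixed in the world has none). Each returns a list of dicts, best first, with "p" (0 to 1); they miss things now and then, are a little off and sometimes report something else, mostly with a low value. They report only what shows in the picture. A call takes as long as a camera call.
- arm.search_frame(label, camera): "point" ([x, y, z] in m, in the coordinates of the camera as it stood for that picture, good to about 4 mm: the middle of the surface that is visible of it).
- arm.pinpoint(label, camera): "point" ([x, y, z] in m, in the coordinates of the camera as it stood for that picture, good to about 4 mm: a listed point, or the origin of a listed thing).
The state is a dict: "t": time; "q": joint angles; "qd": joint speeds; "joint_efforts": joint torques, N m; "eef_pos": TCP position; "ee_rot": TCP orientation; "force": force on the tool from outside, world axes, zero at the start; "moment": the same for the moment, N m; "width": finger opening in m; "gripper_force": force on a finger pad.
Only numpy, scipy, OpenCV 4.12 (cv2) and the standard library are available. Lean on these libraries where they do the work, as an engineer would, in place of code of your own. Each camera call takes 0.05 s, during which the arm holds its last target. There are 200 camera calls.

### The job

Load the burnout tray for the furnace: stand the four plaster-filled flasks upright on the four drain tiles, one centred on each, in order of height, with the shortest next to the tray's handle (it is cast first) and the tallest at the far end. The plaster is brittle, so set each flask down gently and do not tip any over, and leave the wax tree that stands among them where it is.

Things in the scene. Friction and masses are not known exactly. Their poses are not given: they have to be found in the camera images.
- flask_a: The shortest of four casting flasks: plain upright steel tube, 36 mm outside diameter, 40 mm high, filled with set white plaster (its face 3 mm below the steel rim); about 0.09 kg, loose. Starts standing on the bench top (z = 0). Origin: centre of its underside; z axis: up along the tube.
- flask_b: The second shortest of four casting flasks: plain upright steel tube, 45 mm outside diameter, 56 mm high, filled with set white plaster (its face 3 mm below the steel rim); about 0.19 kg, loose. Starts standing on the bench top (z = 0). Origin: centre of its underside; z axis: up along the tube.
- flask_c: The second tallest of four casting flasks: plain upright steel tube, 54 mm outside diameter, 72 mm high, filled with set white plaster (its face 3 mm below the steel rim); about 0.35 kg, loose. Starts standing on the bench top (z = 0). Origin: centre of its underside; z axis: up along the tube.
- flask_d: The tallest of four casting flasks: plain upright steel tube, 64 mm outside diameter, 86 mm high, filled with set white plaster (its face 3 mm below the steel rim); about 0.58 kg, loose. Starts standing on the bench top (z = 0). Origin: centre of its underside; z axis: up along the tube.
- tile_1: One of four like grooved white ceramic drain tiles, 70 x 70 x 10 mm, fixed in one straight row about 88 mm apart in a dark steel tray (104 x 430 mm, rim 11 mm high). Names are in no order: tell the tiles by distance from the handle. Origin: centre of underside, 3 mm above the bench; its top is 13 mm above the bench. y axis: along the row (the handle may be at either end); x: across.
- tile_2: One of four like grooved white ceramic drain tiles, 70 x 70 x 10 mm, fixed in one straight row about 88 mm apart in a dark steel tray (104 x 430 mm, rim 11 mm high). Names are in no order: tell the tiles by distance from the handle. Origin: centre of underside, 3 mm above the bench; its top is 13 mm above the bench. y axis: along the row (the handle may be at either end); x: across.
- tile_3: One of four like grooved white ceramic drain tiles, 70 x 70 x 10 mm, fixed in one straight row about 88 mm apart in a dark steel tray (104 x 430 mm, rim 11 mm high). Names are in no order: tell the tiles by distance from the handle. Origin: centre of underside, 3 mm above the bench; its top is 13 mm above the bench. y axis: along the row (the handle may be at either end); x: across.
- tile_4: One of four like grooved white ceramic drain tiles, 70 x 70 x 10 mm, fixed in one straight row about 88 mm apart in a dark steel tray (104 x 430 mm, rim 11 mm high). Names are in no order: tell the tiles by distance from the handle. Origin: centre of underside, 3 mm above the bench; its top is 13 mm above the bench. y axis: along the row (the handle may be at either end); x: across.
- tray_handle: The tray's handle: upright inverted U of bright 8 mm steel bar, 92 mm wide across the tray, 55 mm high, fixed at one end of it, about 73 mm from the centre of the nearest tile. The other end has a plain dark upright plate 32 mm high. Origin: middle of its foot, 3 mm above the bench, on the line of the row.
- wax_tree: Bystander, fragile: a blue wax tree (finger rings round a thin trunk, 72 mm high, 56 mm across) on a round black rubber base 56 mm in diameter and 14 mm high, standing loose among the flasks. Origin: centre of its underside. To be left where it stands.

How it is judged:
By the outcome, as a careful person would: the job done as asked, in the order asked, and still so for the second after the job is handed in, with the robot touching nothing.
It also fails if it takes over 104 s, if anything falls off the work surface, if the arm or the gripper's body presses on something with over 40 N, if the wrist force passes 120 N, or if a joint passes its speed limit or range.

## Working session

There is one attempt and no reset: what is moved stays moved. The work goes in short steps, Python scripts to look and compute and a tool call to move; the robot and the scene stay as the last step left them, time stands still between calls to the robot, and variables do not carry over. Pictures are saved under pics/ and viewed, at most 14 in all, crops included, and the job is handed in when it is done.

Besides the shell and the picture viewer there is one more tool, called after ">>>" as name(argument=value, ...), one argument or row to a line, values as JSON. move_arm: Moves the arm, as the interface text tells. Its arguments: {"type":"object","properties":{"rows":{"type":"array","items":{"type":"object","properties":{"translation":{"type":"array","items":{"type":"number"}},"rot":{"type":"array","items":{"type":"number"}},"hand":{"type":"number"}}}},"squeeze":{"type":"number"}},"required":["rows"]}

```bash
ls; mkdir -p pics
cat > h.py <<'E'
import numpy as np, cv2
from station import arm
from scipy.spatial.transform import Rotation as R
def cam(n):
    p=arm.camera_params(n); return p
def rot(o):
    o=np.array(o,float)
    if o.shape==(3,3): return o
    return R.from_euler('xyz',o).as_matrix() if o.size==3 else R.from_quat(o).as_matrix()
def c2w(n,pt):
    p=cam(n); return rot(p['orientation'])@np.array(pt)+np.array(p['position'])
def cloud(n,depth):
    p=cam(n); f=192/np.tan(np.radians(p['vfov'])/2)
    v,u=np.mgrid[0:384,0:512]; P=np.stack([(u-p['cx'])/f*depth,(v-p['cy'])/f*depth,depth],-1)
    return P@rot(p['orientation']).T+np.array(p['position'])
E
python3 - <<'E'
from h import *
for n in('scene','top'):
    print(cam(n)); im,d=arm.grab_frame(n); cv2.imwrite(f'pics/{n}0.png',im[:,:,::-1]); np.save(f'{n}0.npy',d)
    for l in('flask_a','tile_1','tray_handle','wax_tree'):
        for r in arm.pinpoint(l,n): print(n,l,round(r['p'],2),c2w(n,r['point']).round(3))
print(arm.get_state())
E
```

```text
pics
{'vfov': 44.9678671840078, 'cx': 247.77198188624666, 'cy': 187.75683872687407, 'position': array([ 1.53445366, -0.16293364,  0.68382074]), 'orientation': array([-2.15051839,  0.02300006,  1.43531605])}
scene flask_a 0.89 [ 0.624 -0.158  0.006]
scene flask_a 0.8 [ 0.591 -0.289  0.   ]
scene flask_a 0.58 [ 0.511 -0.433  0.004]
scene flask_a 0.57 [ 0.467 -0.083  0.004]
scene flask_a 0.54 [ 0.394 -0.235  0.002]
scene tile_1 0.96 [0.531 0.267 0.007]
scene tile_1 0.91 [0.478 0.336 0.004]
scene tile_1 0.9 [0.646 0.128 0.007]
scene tile_1 0.62 [0.589 0.199 0.006]
scene tray_handle 0.67 [0.475 0.333 0.002]
scene wax_tree 0.9 [ 0.511 -0.43   0.005]
scene wax_tree 0.41 [ 0.594 -0.29   0.003]
{'vfov': 44.07787326545564, 'cx': 260.74084755047664, 'cy': 191.83873205175274, 'position': array([ 0.2915268 , -0.05712293,  1.37460629]), 'orientation': array([-2.93353668, -0.00596139, -1.5997913 ])}
top flask_a 0.95 [ 0.466 -0.082 -0.003]
top flask_a 0.93 [ 0.618 -0.163 -0.003]
top flask_a 0.59 [ 0.397 -0.239 -0.003]
top flask_a 0.42 [ 0.587 -0.294 -0.005]
top tile_1 0.74 [0.478 0.331 0.002]
top ti
[... 213 characters left out ...]
-0.083 -0.   ]
{'t': 0.5, 'q': array([ 1.50212981e+00,  3.58595834e-01,  1.18840703e-02, -2.47456446e-05,
       -1.22412553e+00, -2.88116754e-01]), 'qd': array([-5.99416870e-04, -1.25016069e-03,  5.22430581e-04, -3.02655466e-04,
        7.00076053e-04,  8.77526580e-05]), 'joint_efforts': array([ 8.93478614e-06, -5.81797242e+01,  2.93071085e+01,  6.99722931e+00,
        1.19764134e-02, -3.81005384e-05]), 'eef_pos': array([0.2357411 , 0.63245005, 0.24055253]), 'ee_rot': array([ 3.14154677e+00,  1.06744513e-05, -3.56791676e-01]), 'force': array([ 0.01030265, -0.38286763, -0.68906189]), 'moment': array([-0.01669759, -0.02409078,  0.01187201]), 'gripper_force': 0.0, 'width': 0.08749638084873579}
```

View pics/scene0.png

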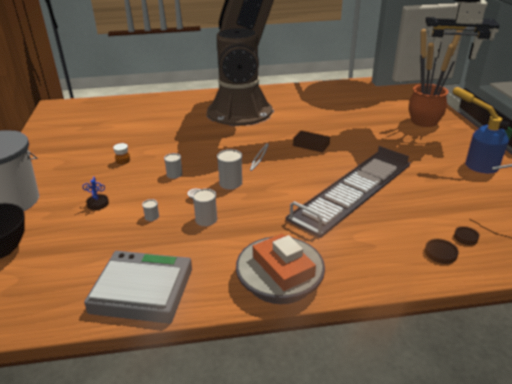

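View pics/top0.png

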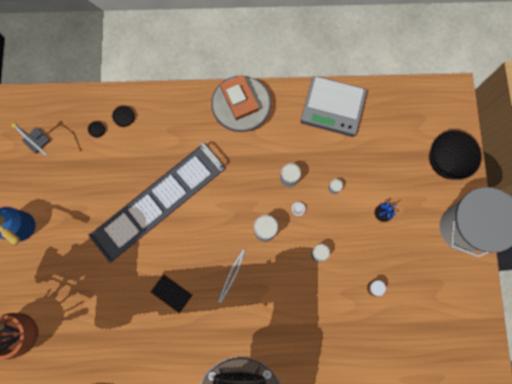

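```bash
python3 - <<'E'
from h import *
F=dict(a=(.59,-.29,.040,.018),b=(.396,-.237,.056,.0225),c=(.621,-.16,.072,.027),d=(.467,-.083,.086,.032),near_c=(.55,-.17,.02,.02),jar=(.37,-.38,.03,.02))
for n in('top','scene'):
    C=cloud(n,np.load(n+'0.npy')); 
    for k,(x,y,h,r) in F.items():
        m=(np.hypot(C[...,0]-x,C[...,1]-y)<r+.02)&(C[...,2]>.008); Q=C[m]
        hi=np.percentile(Q[:,2],97) if len(Q) else 0
        T=Q[Q[:,2]>hi-.008]
        if len(T)<5: print(n,k,len(T));continue
        c,rr=cv2.minEnclosingCircle(T[:,:2].astype(np.float32)); print(n,k,len(T),'h',hi.round(3),'circ',np.round(c,4),round(rr,4),'mean',T[:,:2].mean(0).round(4))
    # tiles: bright pixels at z~.013 near row
    im=cv2.imread(f'pics/{n}0.png'); g=im.min(2)
    e=np.array([-.635,.772]);o=np.array([.562,.232])
    s=(C[...,:2]-o)@e; t=(C[...,:2]-o)@np.array([.772,.635])
    m=(abs(s)<.30)&(abs(t)<.06)&(C[...,2]>.0)&(C[...,2]<.025)
    hh,w=np.histogram(s[m&(C[...,2]>.010)&(abs(t)<.03)],bins=60,range=(-.3,.3)); print(n,hh)
    up=(abs(s)<.30)&(abs(t)<.07)&(C[...,2]>.022); print('upright',s[up].round(3)[::4],t[up].round(3)[::4],C[...,2][up].round(3)[::4])
    print('bench z',np.median(C[...,2][(abs(C[...,0]-.5)<.05)&(abs(C[...,1]+.02)<.03)]))
E
python3 - <<'E'
import cv2
im=cv2.imread('pics/top0.png')[130:270,80:240]; cv2.imwrite('pics/tray.png',cv2.resize(im,None,fx=4,fy=4,interpolation=cv2.INTER_CUBIC))
E
```

```text
top a 101 h 0.041 circ [ 0.5881 -0.2899] 0.0181 mean [ 0.5888 -0.2903]
top b 145 h 0.059 circ [ 0.3951 -0.2341] 0.0226 mean [ 0.3942 -0.2347]
top c 256 h 0.073 circ [ 0.6207 -0.1588] 0.0277 mean [ 0.6212 -0.1578]
top d 376 h 0.087 circ [ 0.4669 -0.0815] 0.032 mean [ 0.4675 -0.0818]
top near_c 49 h 0.021 circ [ 0.5269 -0.1793] 0.0189 mean [ 0.5309 -0.1793]
top jar 0
top [ 0  0  0  0  0  0  0  0  3  3  2  1  0 34 35 31 29 38 35 33  1  0 29 41
 28 29 36 38 37  3  6 31 37 36 29 33 38 40  1 26 29 28 38 40 27 30 30  0
  0  1 22  7  0  0  0  0  0  0  0  0]
upright [-0.297 -0.298 -0.295 -0.29  -0.298 -0.295 -0.292 -0.289 -0.298 -0.296
 -0.292 -0.29  -0.299 -0.299 -0.298 -0.207 -0.207 -0.205 -0.204 -0.203
 -0.207 -0.208 -0.204 -0.206 -0.207 -0.207 -0.207 -0.208 -0.208 -0.202
 -0.203 -0.202 -0.203 -0.203 -0.205 -0.206 -0.207 -0.203 -0.025  0.202
  0.205  0.202  0.201  0.201  0.202  0.203  0.202  0.204  0.202  0.204
  0.203  0.202  0.204  0.202] [ 0.07   0.062  0.063  0.062  0.053  0.055  0.05   0.052  0.043  0.042
  0.041  0.04   0.032  0.027  0.021  0.039  0.032  0.032  0.03   0.039
  0.019  
[... 2647 characters left out ...]
063  0.061  0.067  0.068] [0.039 0.034 0.037 0.032 0.035 0.028 0.032 0.035 0.023 0.028 0.032 0.038
 0.025 0.028 0.033 0.036 0.026 0.031 0.031 0.036 0.024 0.027 0.032 0.036
 0.023 0.026 0.03  0.036 0.039 0.026 0.028 0.033 0.037 0.022 0.026 0.03
 0.034 0.024 0.03  0.031 0.022 0.028 0.031 0.025 0.024 0.055 0.062 0.058
 0.06  0.055 0.058 0.062 0.057 0.059 0.046 0.057 0.061 0.042 0.058 0.061
 0.04  0.06  0.061 0.056 0.061 0.033 0.058 0.06  0.031 0.057 0.059 0.032
 0.056 0.061 0.022 0.06  0.022 0.056 0.056 0.055 0.053 0.051 0.052 0.045
 0.044 0.04  0.035 0.033 0.032 0.028 0.027 0.023 0.042 0.044 0.043 0.045
 0.041 0.042 0.043 0.043 0.041 0.044 0.043 0.043 0.043 0.043]
bench z 0.0005693923914378285
```

View pics/tray.png

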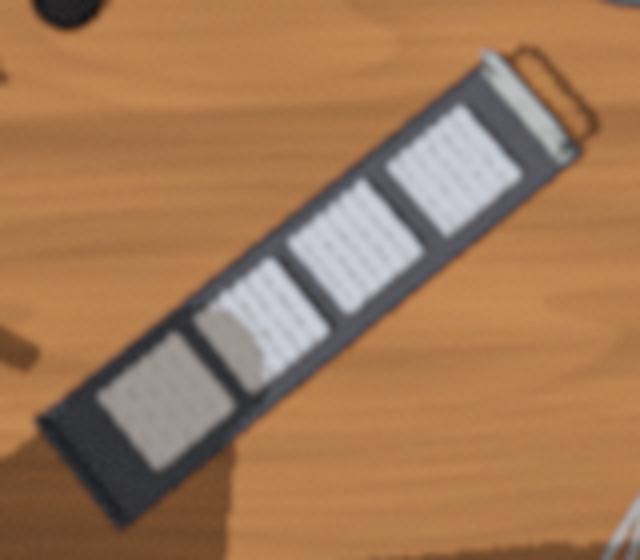

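Run:
```python
from h import *
e=np.array([-.635,.772]);e/=np.linalg.norm(e);p=np.array([e[1],-e[0]]);o=np.array([.562,.232])
for n in('top','scene'):
    C=cloud(n,np.load(n+'0.npy')); X=C[...,:2]-o; s=X@e;t=X@p; z=C[...,2]
    L=[]
    for c in(-.135,-.047,.041,.129):
        m=(abs(s-c)<.042)&(abs(t)<.046)&(z>.0085)&(z<.022); m=cv2.morphologyEx(m.astype(np.uint8),cv2.MORPH_OPEN,np.ones((3,3)))>0
        r=cv2.minAreaRect((C[m][:,:2]*1000).astype(np.float32)); L.append(C[m][:,:2].mean(0)); print(n,np.round(r[0],1),np.round(r[1],1),round(r[2],1),'mean',(C[m].mean(0)*1000).round(1))
    L=np.array(L); d=L[3]-L[0]; print('dir',np.degrees(np.arctan2(d[1],d[0])),np.linalg.norm(d)/3)
    k=(abs(s+.207)<.012)&(abs(t)<.06)&(z>.045); print('handle t mid',(t[k].min()+t[k].max())/2, s[k].mean())
```

```text
top [636.6 122.6] [66.6 62. ] 51.9 mean [637.3 121.3  11.8]
top [593.9 204.4] [57.4 61.1] 32.8 mean [595.2 192.6  11.6]
top [532.8 270.9] [54.6 58.3] 35.3 mean [536.1 267.2  11.4]
top [471.5 332.5] [60.1 64.2] 18.1 mean [481.  332.   11.7]
dir 126.57590255365648 0.08744163634986148
handle t mid -0.003912293218898438 -0.2059165023086782
scene [645.4 126.1] [71.6 76.1] 39.7 mean [646.7 129.9  14.4]
scene [589.  197.8] [72.4 75. ] 40.9 mean [593.2 197.   14.7]
scene [533.1 265.1] [72.5 75.1] 38.3 mean [536.6 264.9  14.7]
scene [479.6 332.9] [70.5 77.4] 39.2 mean [482.8 332.   14.9]
dir 129.03559921826368 0.08672850672636634
handle t mid -0.0013832882840701978 -0.20783572667105066
```

Run:
```python
from h import *
e=np.array([-.635,.772]);e/=np.linalg.norm(e);p=np.array([e[1],-e[0]]);o=np.array([.562,.232])
for n in('top','scene'):
    P=cam(n); f=192/np.tan(np.radians(P['vfov'])/2); v,u=np.mgrid[0:384,0:512]
    D=np.stack([(u-P['cx'])/f,(v-P['cy'])/f,np.ones_like(u)],-1)@rot(P['orientation']).T; k=(.013-P['position'][2])/D[...,2]
    W=(D*k[...,None]+P['position'])[...,:2]; s=(W-o)@e;t=(W-o)@p
    g=cv2.imread(f'pics/{n}0.png').astype(int).min(2)
    L=[]
    for c in(-.135,-.047,.041,.129):
        w=(abs(s-c)<.043)&(abs(t)<.045); hi=np.percentile(g[w],75)
        lo=np.percentile(g[w],5); m=w&(g>lo+.45*(hi-lo))
        m=cv2.morphologyEx(m.astype(np.uint8),cv2.MORPH_CLOSE,np.ones((3,3)))
        N,lab,st,_=cv2.connectedComponentsWithStats(m); m=lab==1+np.argmax(st[1:,4])
        S,T=s[m],t[m]; S1=np.percentile(S,[1,99]);T1=np.percentile(T,[1,99])
        q=o+S1.mean()*e+T1.mean()*p; L.append(W[m].mean(0)); print(n,'mid',(q*1000).round(1),'ext',np.ptp(S1).round(3),np.ptp(T1).round(3),'mean',(W[m].mean(0)*1000).round(1))
    d=L[3]-L[0]; print(np.degrees(np.arctan2(d[1],d[0])),np.linalg.norm(d)/3)
```

```text
top mid [643.9 125.2] ext 0.072 0.072 mean [643.7 125.3]
top mid [587.9 197.3] ext 0.072 0.073 mean [587.8 197.2]
top mid [532.4 263.6] ext 0.069 0.072 mean [532.5 263.3]
top mid [478.  331.4] ext 0.072 0.073 mean [477.8 331.4]
128.8213382079298 0.08820753205972613
scene mid [642.4 127.6] ext 0.074 0.073 mean [642.9 127.8]
scene mid [587.9 199. ] ext 0.074 0.072 mean [588.7 198.8]
scene mid [536.5 259.7] ext 0.067 0.073 mean [537.1 259.9]
scene mid [480.8 332.1] ext 0.084 0.074 mean [481.8 331.8]
128.30173689979463 0.0866540836519456
```

>>> move_arm(
  rows=[
    {"translation": [20, 22.5, 0], "rot": [0, 0, 30.8], "hand": 0},
    {"translation": [20, 22.5, 0], "rot": [0, 0, 30.8], "hand": 0},
    {"translation": [20, 22.5, 0], "rot": [0, 0, 30.8], "hand": 0},
    {"translation": [20, 22.5, 0], "rot": [0, 0, 30.8], "hand": 0},
    {"translation": [20, 22.5, 0], "rot": [0, 0, 30.8], "hand": 0},
    {"translation": [20, 22.5, 0], "rot": [0, 0, 30.8], "hand": 0},
    {"translation": [20, 22.5, 0], "rot": [0, 0, 30.8], "hand": 0},
    {"translation": [20, 22.5, 0], "rot": [0, 0, 30.8], "hand": 0},
  ],
)

```text
t: 1.17
eef_pos: [0.3452, 0.3471, 0.2411]
ee_rot: [3.142, 0.0, -0.896]
force: [-1.2, -0.5, -0.5]
width: 0.0879
gripper_force: 0.0
```

```bash
cat > go.py <<'E'
from h import *
import sys
T=dict(a=(.588,-.290),b=(.395,-.2345),c=(.621,-.1585),d=(.467,-.082),A=(.6436,.1266),B=(.5885,.1952),C=(.5334,.2638),D=(.4784,.3324))
s=arm.get_state(); Rm=rot(s['ee_rot']); print('pos',s['eef_pos'].round(4),'rot',np.degrees(s['ee_rot']).round(2),'q',s['q'].round(2),'w',round(s['width'],4),'t',round(s['t'],1),'F',s['force'].round(1))
for k in sys.argv[1:]:
    n,z=k.split(','); d=np.r_[T[n],float(z)]-s['eef_pos']; print(k,'cm',(Rm.T@d*100).round(2),'dist',np.linalg.norm(d).round(3))
E
python3 go.py a,.13
```

```text
pos [0.3452 0.3471 0.2411] rot [ 1.800e+02  1.000e-02 -5.136e+01] q [ 1.19  0.05 -0.38 -0.   -1.14 -0.52] w 0.0879 t 1.2 F [-1.2 -0.5 -0.5]
a,.13 cm [64.92 20.81 11.1 ] dist 0.691
```

>>> move_arm(
  rows=[
    {"translation": [31, 10, 0], "rot": [0, 0, 0], "hand": 0},
    {"translation": [31, 10, 0], "rot": [0, 0, 0], "hand": 0},
    {"translation": [31, 10, 0], "rot": [0, 0, 0], "hand": 0},
    {"translation": [31, 10, 0], "rot": [0, 0, 0], "hand": 0},
    {"translation": [31, 10, 0], "rot": [0, 0, 0], "hand": 0},
    {"translation": [31, 10, 0], "rot": [0, 0, 0], "hand": 0},
    {"translation": [31, 10, 0], "rot": [0, 0, 0], "hand": 0},
    {"translation": [31, 10, 0], "rot": [0, 0, 0], "hand": 0},
  ],
)

```text
t: 1.83
eef_pos: [0.4611, 0.0451, 0.2411]
ee_rot: [-3.14, -0.0, -0.894]
force: [0.5, 0.9, -0.3]
width: 0.0876
gripper_force: 0.0
```

>>> move_arm(
  rows=[
    {"translation": [31, 10, 0], "rot": [0, 0, 0], "hand": 0},
    {"translation": [31, 10, 0], "rot": [0, 0, 0], "hand": 0},
    {"translation": [31, 10, 0], "rot": [0, 0, 0], "hand": 0},
    {"translation": [31, 10, 0], "rot": [0, 0, 0], "hand": 0},
    {"translation": [31, 10, 0], "rot": [0, 0, 0], "hand": 0},
    {"translation": [31, 10, 0], "rot": [0, 0, 0], "hand": 0},
    {"translation": [31, 10, 0], "rot": [0, 0, 0], "hand": 0},
    {"translation": [31, 10, 0], "rot": [0, 0, 0], "hand": 0},
  ],
)

```text
t: 2.5
eef_pos: [0.5774, -0.2597, 0.2404]
ee_rot: [3.141, -0.0, -0.895]
force: [0.8, 0.2, -0.3]
width: 0.0876
gripper_force: 0.0
```

```bash
python3 go.py a,.13 a,.022
```

```text
pos [ 0.5774 -0.2597  0.2404] rot [ 1.7999e+02 -1.0000e-02 -5.1290e+01] q [-0.11  0.29 -0.09  0.   -1.19  0.79] w 0.0876 t 2.5 F [ 0.8  0.2 -0.3]
a,.13 cm [ 3.02  1.07 11.04] dist 0.115
a,.022 cm [ 3.02  1.07 21.84] dist 0.221
```

>>> move_arm(
  rows=[
    {"translation": [3, 1, 3], "rot": [0, 0, 0], "hand": 0},
    {"translation": [3, 1, 6], "rot": [0, 0, 0], "hand": 0},
    {"translation": [3, 1, 9], "rot": [0, 0, 0], "hand": 0},
    {"translation": [3, 1, 12], "rot": [0, 0, 0], "hand": 0},
    {"translation": [3, 1, 14], "rot": [0, 0, 0], "hand": 0},
    {"translation": [3, 1, 14], "rot": [0, 0, 0], "hand": 0},
    {"translation": [3, 1, 14], "rot": [0, 0, 0], "hand": 0},
  ],
)

```text
t: 3.08
eef_pos: [0.5874, -0.2866, 0.0999]
ee_rot: [3.14, 0.002, -0.894]
force: [0.3, 0.7, 0.3]
width: 0.0877
gripper_force: 0.0
```

```bash
python3 go.py a,.022
python3 - <<'E'
from h import *
im,d=arm.grab_frame('scene'); cv2.imwrite('pics/s1.png',cv2.resize(im[120:270,60:300,::-1],None,fx=3,fy=3))
E
```

```text
pos [ 0.5874 -0.2866  0.0999] rot [ 1.799e+02  9.000e-02 -5.123e+01] q [-0.16  0.44 -0.21  0.   -0.93  0.83] w 0.0877 t 3.1 F [0.3 0.7 0.3]
a,.022 cm [0.32 0.15 7.79] dist 0.078
```

View pics/s1.png

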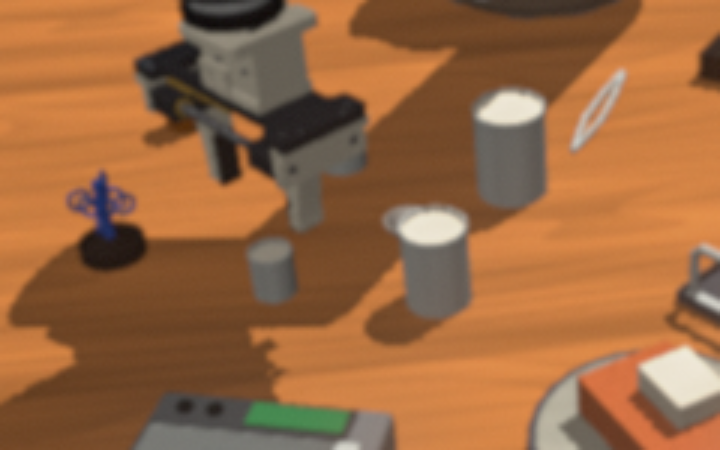

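>>> move_arm(
  rows=[
    {"translation": [0.3, 0.15, 2], "rot": [0, 0, 0], "hand": 0},
    {"translation": [0.3, 0.15, 4], "rot": [0, 0, 0], "hand": 0},
    {"translation": [0.3, 0.15, 6], "rot": [0, 0, 0], "hand": 0},
    {"translation": [0.3, 0.15, 7.2], "rot": [0, 0, 0], "hand": 0},
    {"translation": [0.3, 0.15, 7.8], "rot": [0, 0, 0], "hand": 0},
    {"translation": [0.3, 0.15, 7.8], "rot": [0, 0, 0], "hand": 0},
    {"translation": [0.3, 0.15, 7.8], "rot": [0, 0, 0], "hand": 0.4},
    {"translation": [0.3, 0.15, 7.8], "rot": [0, 0, 0], "hand": 0.5},
  ],
  squeeze=12,
)

```text
t: 3.8
eef_pos: [0.5895, -0.2901, 0.0241]
ee_rot: [-3.14, -0.002, -0.894]
force: [0.0, 1.5, -0.0]
width: 0.079
gripper_force: 0.0
```

>>> move_arm(
  rows=[
    {"translation": [0, 0, 0], "rot": [0, 0, 0], "hand": 0.6},
    {"translation": [0, 0, 0], "rot": [0, 0, 0], "hand": 0.7},
    {"translation": [0, 0, 0], "rot": [0, 0, 0], "hand": 0.8},
    {"translation": [0, 0, 0], "rot": [0, 0, 0], "hand": 0.8},
    {"translation": [0, 0, 0], "rot": [0, 0, 0], "hand": 0.8},
    {"translation": [0, 0, 0], "rot": [0, 0, 0], "hand": 0.8},
  ],
)

```text
t: 4.3
eef_pos: [0.5884, -0.2899, 0.0226]
ee_rot: [-3.142, -0.0, -0.894]
force: [0.7, 0.1, -0.5]
width: 0.04
gripper_force: 0.0
```

```bash
python3 go.py a,.022
```

```text
pos [ 0.5884 -0.2899  0.0226] rot [-180.     -0.    -51.24] q [-0.16  0.53 -0.27  0.   -0.77  0.84] w 0.04 t 4.3 F [ 0.7  0.1 -0.5]
a,.022 cm [-0.02  0.04  0.06] dist 0.001
```

Close on it, then lift.

>>> move_arm(
  rows=[
    {"translation": [0, 0, 0], "rot": [0, 0, 0], "hand": 0.8},
    {"translation": [0, 0, 0], "rot": [0, 0, 0], "hand": 0.8},
    {"translation": [0, 0, 0], "rot": [0, 0, 0], "hand": 0.8},
    {"translation": [0, 0, 0], "rot": [0, 0, 0], "hand": 0.8},
    {"translation": [0, 0, -1], "rot": [0, 0, 0], "hand": 0.8},
    {"translation": [0, 0, -3], "rot": [0, 0, 0], "hand": 0.8},
    {"translation": [0, 0, -6], "rot": [0, 0, 0], "hand": 0.8},
    {"translation": [0, 0, -9], "rot": [0, 0, 0], "hand": 0.8},
  ],
)

```text
t: 4.97
eef_pos: [0.5877, -0.2897, 0.1133]
ee_rot: [3.14, 0.002, -0.894]
force: [0.4, 0.1, -0.7]
width: 0.036
gripper_force: 12.0
```

>>> move_arm(
  rows=[
    {"translation": [0, 0, -3], "rot": [0, 0, 0], "hand": 0.8},
    {"translation": [0, 0, -6], "rot": [0, 0, 0], "hand": 0.8},
    {"translation": [0, 0, -8], "rot": [0, 0, 0], "hand": 0.8},
    {"translation": [0, 0, -8], "rot": [0, 0, 0], "hand": 0.8},
  ],
)

```text
t: 5.3
eef_pos: [0.5907, -0.2908, 0.1991]
ee_rot: [-3.137, -0.008, -0.894]
force: [0.6, -0.3, 0.0]
width: 0.0359
gripper_force: 12.0
```

```bash
python3 go.py A,.19
```

```text
pos [ 0.5907 -0.2908  0.1991] rot [-179.73   -0.43  -51.2 ] q [-0.16  0.35 -0.09  0.   -1.12  0.84] w 0.0359 t 5.3 F [ 0.6 -0.3  0. ]
A,.19 cm [-29.22 -30.27   0.84] dist 0.421
```

>>> move_arm(
  rows=[
    {"translation": [-1.5, -1.5, 0], "rot": [0, 0, 0], "hand": 0.8},
    {"translation": [-4, -4, 0], "rot": [0, 0, 0], "hand": 0.8},
    {"translation": [-6.5, -6.7, 0], "rot": [0, 0, 0], "hand": 0.8},
    {"translation": [-9, -9.3, 0], "rot": [0, 0, 0], "hand": 0.8},
    {"translation": [-11.5, -11.9, 0], "rot": [0, 0, 0], "hand": 0.8},
    {"translation": [-14, -14.5, 0], "rot": [0, 0, 0], "hand": 0.8},
    {"translation": [-16.5, -17.1, 0], "rot": [0, 0, 0], "hand": 0.8},
    {"translation": [-19, -19.7, 0], "rot": [0, 0, 0], "hand": 0.8},
  ],
)

```text
t: 5.97
eef_pos: [0.6228, -0.0166, 0.1929]
ee_rot: [-3.142, 0.0, -0.894]
force: [0.8, -0.7, 0.1]
width: 0.0358
gripper_force: 12.0
```

>>> move_arm(
  rows=[
    {"translation": [-2.5, -2.6, 0], "rot": [0, 0, 0], "hand": 0.8},
    {"translation": [-5, -5.2, 0], "rot": [0, 0, 0], "hand": 0.8},
    {"translation": [-7.5, -7.8, 0], "rot": [0, 0, 0], "hand": 0.8},
    {"translation": [-9.3, -9.7, 0], "rot": [0, 0, 0], "hand": 0.8},
    {"translation": [-10.2, -10.6, 0], "rot": [0, 0, 0], "hand": 0.8},
    {"translation": [-10.2, -10.6, 2], "rot": [0, 0, 0], "hand": 0.8},
    {"translation": [-10.2, -10.6, 4], "rot": [0, 0, 0], "hand": 0.8},
    {"translation": [-10.2, -10.6, 4], "rot": [0, 0, 0], "hand": 0.8},
  ],
)

```text
t: 6.63
eef_pos: [0.6393, 0.127, 0.1485]
ee_rot: [3.136, 0.003, -0.895]
force: [-2.0, -0.6, -1.2]
width: 0.0359
gripper_force: 12.0
```

```bash
python3 go.py A,.0363
```

```text
pos [0.6393 0.127  0.1485] rot [ 1.7965e+02  1.5000e-01 -5.1260e+01] q [ 0.49  0.39 -0.16 -0.   -1.03  0.18] w 0.0359 t 6.6 F [-2.  -0.6 -1.2]
A,.0363 cm [ 0.33 -0.38 11.22] dist 0.112
```

>>> move_arm(
  rows=[
    {"translation": [0.3, -0.35, 2.5], "rot": [0, 0, 0], "hand": 0.8},
    {"translation": [0.3, -0.35, 5], "rot": [0, 0, 0], "hand": 0.8},
    {"translation": [0.3, -0.35, 7.5], "rot": [0, 0, 0], "hand": 0.8},
    {"translation": [0.3, -0.35, 9], "rot": [0, 0, 0], "hand": 0.8},
    {"translation": [0.3, -0.35, 9.8], "rot": [0, 0, 0], "hand": 0.8},
    {"translation": [0.3, -0.35, 10], "rot": [0, 0, 0], "hand": 0.8},
    {"translation": [0.3, -0.35, 10], "rot": [0, 0, 0], "hand": 0.8},
    {"translation": [0.3, -0.35, 10], "rot": [0, 0, 0], "hand": 0.8},
  ],
)

```text
t: 7.3
eef_pos: [0.6475, 0.1275, 0.0541]
ee_rot: [-3.14, -0.001, -0.894]
force: [0.0, -0.0, -1.2]
width: 0.0358
gripper_force: 12.0
```

```bash
python3 go.py A,.0363
python3 - <<'E'
from h import *
im,d=arm.grab_frame('scene'); cv2.imwrite('pics/s2.png',cv2.resize(im[130:250,260:440,::-1],None,fx=4,fy=4))
E
```

```text
pos [0.6475 0.1275 0.0541] rot [-1.799e+02 -4.000e-02 -5.124e+01] q [ 0.49  0.5  -0.24  0.   -0.84  0.19] w 0.0358 t 7.3 F [ 0.  -0.  -1.2]
A,.0363 cm [-0.17  0.36  1.78] dist 0.018
```

View pics/s2.png

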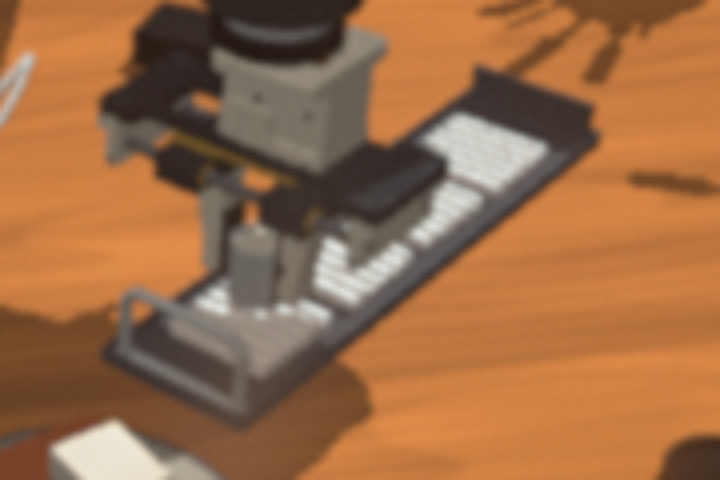

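>>> move_arm(
  rows=[
    {"translation": [-0.1, 0.2, 0.3], "rot": [0, 0, 0], "hand": 0.8},
    {"translation": [-0.15, 0.35, 0.6], "rot": [0, 0, 0], "hand": 0.8},
    {"translation": [-0.15, 0.35, 0.9], "rot": [0, 0, 0], "hand": 0.8},
    {"translation": [-0.15, 0.35, 1.2], "rot": [0, 0, 0], "hand": 0.8},
    {"translation": [-0.15, 0.35, 1.4], "rot": [0, 0, 0], "hand": 0.8},
    {"translation": [-0.15, 0.35, 1.4], "rot": [0, 0, 0], "hand": 0.8},
    {"translation": [-0.15, 0.35, 1.4], "rot": [0, 0, 0], "hand": 0.8},
  ],
)

```text
t: 7.93
eef_pos: [0.6428, 0.1263, 0.0383]
ee_rot: [3.141, 0.0, -0.894]
force: [0.3, -0.5, -0.8]
width: 0.0358
gripper_force: 12.0
```

```bash
python3 go.py A,.0360
```

```text
pos [0.6428 0.1263 0.0383] rot [179.97   0.   -51.24] q [ 0.49  0.51 -0.26  0.   -0.8   0.19] w 0.0358 t 7.9 F [ 0.3 -0.5 -0.8]
A,.0360 cm [ 0.03 -0.08  0.23] dist 0.002
```

>>> move_arm(
  rows=[
    {"translation": [0, 0, 0.05], "rot": [0, 0, 0], "hand": 0.8},
    {"translation": [0, 0, 0.1], "rot": [0, 0, 0], "hand": 0.8},
    {"translation": [0, 0, 0.15], "rot": [0, 0, 0], "hand": 0.8},
    {"translation": [0, 0, 0.2], "rot": [0, 0, 0], "hand": 0.8},
    {"translation": [0, 0, 0.25], "rot": [0, 0, 0], "hand": 0.8},
    {"translation": [0, 0, 0.25], "rot": [0, 0, 0], "hand": 0.8},
    {"translation": [0, 0, 0.25], "rot": [0, 0, 0], "hand": 0.8},
  ],
)

```text
t: 8.52
eef_pos: [0.6429, 0.1264, 0.0361]
ee_rot: [-3.142, 0.0, -0.894]
force: [-0.3, -0.8, -1.0]
width: 0.0358
gripper_force: 12.0
```

>>> move_arm(
  rows=[
    {"translation": [0, 0, 0.03], "rot": [0, 0, 0], "hand": 0.8},
    {"translation": [0, 0, 0.06], "rot": [0, 0, 0], "hand": 0.8},
    {"translation": [0, 0, 0.09], "rot": [0, 0, 0], "hand": 0.8},
    {"translation": [0, 0, 0.09], "rot": [0, 0, 0], "hand": 0.8},
  ],
)

```text
t: 8.85
eef_pos: [0.6429, 0.1264, 0.0355]
ee_rot: [-3.141, -0.0, -0.894]
force: [-1.1, -0.1, 4.0]
width: 0.0354
gripper_force: 12.0
```

>>> move_arm(
  rows=[
    {"translation": [0, 0, 0], "rot": [0, 0, 0], "hand": 0.5},
    {"translation": [0, 0, 0], "rot": [0, 0, 0], "hand": 0.4},
    {"translation": [0, 0, 0], "rot": [0, 0, 0], "hand": 0.3},
    {"translation": [0, 0, 0], "rot": [0, 0, 0], "hand": 0.3},
    {"translation": [0, 0, -1.5], "rot": [0, 0, 0], "hand": 0.2},
    {"translation": [0, 0, -4], "rot": [0, 0, 0], "hand": 0.2},
    {"translation": [0, 0, -8], "rot": [0, 0, 0], "hand": 0},
    {"translation": [0, 0, -12], "rot": [0, 0, 0], "hand": 0},
  ],
)

```text
t: 9.52
eef_pos: [0.642, 0.1259, 0.1552]
ee_rot: [3.138, 0.001, -0.894]
force: [1.9, 0.1, 0.9]
width: 0.0781
gripper_force: 0.0
```

```bash
python3 go.py b,.16
python3 - <<'E'
from h import *
im,d=arm.grab_frame('scene'); cv2.imwrite('pics/s3.png',cv2.resize(im[130:250,260:440,::-1],None,fx=4,fy=4))
E
```

```text
pos [0.642  0.1259 0.1552] rot [ 1.7982e+02  4.0000e-02 -5.1240e+01] q [ 0.49  0.39 -0.15 -0.   -1.04  0.19] w 0.0781 t 9.5 F [1.9 0.1 0.9]
b,.16 cm [12.65 41.82 -0.36] dist 0.437
```

View pics/s3.png

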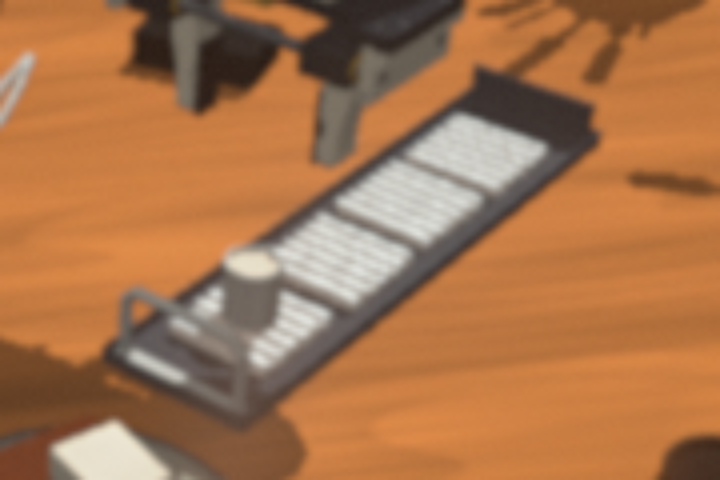

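>>> move_arm(
  rows=[
    {"translation": [9, 30, -1], "rot": [0, 0, 0], "hand": 0},
    {"translation": [9, 30, -1], "rot": [0, 0, 0], "hand": 0},
    {"translation": [9, 30, -1], "rot": [0, 0, 0], "hand": 0},
    {"translation": [9, 30, -1], "rot": [0, 0, 0], "hand": 0},
    {"translation": [9, 30, -1], "rot": [0, 0, 0], "hand": 0},
    {"translation": [9, 30, -1], "rot": [0, 0, 0], "hand": 0},
    {"translation": [9, 30, -1], "rot": [0, 0, 0], "hand": 0},
    {"translation": [9, 30, -1], "rot": [0, 0, 0], "hand": 0},
  ],
)

```text
t: 10.23
eef_pos: [0.4624, -0.1339, 0.1652]
ee_rot: [-3.142, 0.0, -0.896]
force: [-0.8, 0.4, -0.2]
width: 0.0877
gripper_force: 0.0
```

>>> move_arm(
  rows=[
    {"translation": [1.5, 4, 0], "rot": [0, 0, 0], "hand": 0},
    {"translation": [2.8, 8, 0], "rot": [0, 0, 0], "hand": 0},
    {"translation": [3.5, 11, 0], "rot": [0, 0, 0], "hand": 0},
    {"translation": [3.5, 11.5, 0], "rot": [0, 0, 0], "hand": 0},
    {"translation": [3.5, 11.5, 3], "rot": [0, 0, 0], "hand": 0},
    {"translation": [3.5, 11.5, 5], "rot": [0, 0, 0], "hand": 0},
    {"translation": [3.5, 11.5, 5], "rot": [0, 0, 0], "hand": 0},
    {"translation": [3.5, 11.5, 5], "rot": [0, 0, 0], "hand": 0},
  ],
)

```text
t: 10.9
eef_pos: [0.397, -0.2309, 0.1148]
ee_rot: [3.14, 0.001, -0.894]
force: [-0.3, -0.0, 0.5]
width: 0.0878
gripper_force: 0.0
```

```bash
python3 go.py b,.03
```

```text
pos [ 0.397  -0.2309  0.1148] rot [ 1.799e+02  8.000e-02 -5.124e+01] q [-0.1   0.13 -0.62  0.   -0.82  0.77] w 0.0878 t 10.9 F [-0.3 -0.   0.5]
b,.03 cm [0.17 0.37 8.48] dist 0.085
```

>>> move_arm(
  rows=[
    {"translation": [0.15, 0.35, 2.5], "rot": [0, 0, 0], "hand": 0},
    {"translation": [0.15, 0.35, 5], "rot": [0, 0, 0], "hand": 0},
    {"translation": [0.15, 0.35, 7], "rot": [0, 0, 0], "hand": 0},
    {"translation": [0.15, 0.35, 8.1], "rot": [0, 0, 0], "hand": 0},
    {"translation": [0.15, 0.35, 8.5], "rot": [0, 0, 0], "hand": 0},
    {"translation": [0.15, 0.35, 8.5], "rot": [0, 0, 0], "hand": 0},
    {"translation": [0.15, 0.35, 8.5], "rot": [0, 0, 0], "hand": 0.4},
    {"translation": [0.15, 0.35, 8.5], "rot": [0, 0, 0], "hand": 0.4},
  ],
  squeeze=15,
)

```text
t: 11.57
eef_pos: [0.3969, -0.2343, 0.0314]
ee_rot: [-3.14, -0.002, -0.894]
force: [-0.5, 0.8, 0.8]
width: 0.0792
gripper_force: 0.0
```

>>> move_arm(
  rows=[
    {"translation": [0, 0, 0], "rot": [0, 0, 0], "hand": 0.5},
    {"translation": [0, 0, 0], "rot": [0, 0, 0], "hand": 0.6},
    {"translation": [0, 0, 0], "rot": [0, 0, 0], "hand": 0.7},
    {"translation": [0, 0, 0], "rot": [0, 0, 0], "hand": 0.7},
    {"translation": [0, 0, 0], "rot": [0, 0, 0], "hand": 0.7},
    {"translation": [0, 0, 0], "rot": [0, 0, 0], "hand": 0.7},
    {"translation": [0, 0, 0], "rot": [0, 0, 0], "hand": 0.7},
    {"translation": [0, 0, 0], "rot": [0, 0, 0], "hand": 0.7},
  ],
)

```text
t: 12.23
eef_pos: [0.3958, -0.2343, 0.0303]
ee_rot: [-3.142, -0.0, -0.894]
force: [-1.4, 0.6, 4.0]
width: 0.0449
gripper_force: 15.0
```

```bash
python3 go.py b,.03
```

```text
pos [ 0.3958 -0.2343  0.0303] rot [-1.800e+02 -1.000e-02 -5.123e+01] q [-0.1   0.27 -0.71  0.   -0.59  0.78] w 0.0449 t 12.2 F [-1.4  0.6  4. ]
b,.03 cm [-0.03  0.08  0.03] dist 0.001
```

>>> move_arm(
  rows=[
    {"translation": [0, 0, -0.5], "rot": [0, 0, 0], "hand": 0.7},
    {"translation": [0, 0, -2], "rot": [0, 0, 0], "hand": 0.7},
    {"translation": [0, 0, -4.5], "rot": [0, 0, 0], "hand": 0.7},
    {"translation": [0, 0, -8], "rot": [0, 0, 0], "hand": 0.7},
    {"translation": [0, 0, -11.5], "rot": [0, 0, 0], "hand": 0.7},
    {"translation": [0, 0, -14.5], "rot": [0, 0, 0], "hand": 0.7},
    {"translation": [0, 0, -16], "rot": [0, 0, 0], "hand": 0.7},
    {"translation": [0, 0, -16], "rot": [0, 0, 0], "hand": 0.7},
  ],
)

```text
t: 12.9
eef_pos: [0.3975, -0.2347, 0.194]
ee_rot: [-3.137, -0.005, -0.894]
force: [0.1, -0.2, -1.8]
width: 0.0443
gripper_force: 15.0
```

```bash
python3 go.py B,.19
```

```text
pos [ 0.3975 -0.2347  0.194 ] rot [-179.76   -0.29  -51.22] q [-0.1   0.04 -0.51  0.   -1.01  0.78] w 0.0443 t 12.9 F [ 0.1 -0.2 -1.8]
B,.19 cm [-21.55 -41.82   0.47] dist 0.47
```

>>> move_arm(
  rows=[
    {"translation": [-0.8, -1.6, 0], "rot": [0, 0, 0], "hand": 0.7},
    {"translation": [-2, -4, 0], "rot": [0, 0, 0], "hand": 0.7},
    {"translation": [-3.5, -7, 0], "rot": [0, 0, 0], "hand": 0.7},
    {"translation": [-5, -10, 0], "rot": [0, 0, 0], "hand": 0.7},
    {"translation": [-6.5, -13, 0], "rot": [0, 0, 0], "hand": 0.7},
    {"translation": [-8, -16, 0], "rot": [0, 0, 0], "hand": 0.7},
    {"translation": [-9.5, -19, 0], "rot": [0, 0, 0], "hand": 0.7},
    {"translation": [-11, -22, 0], "rot": [0, 0, 0], "hand": 0.7},
  ],
)

```text
t: 13.57
eef_pos: [0.4978, -0.0093, 0.1889]
ee_rot: [3.14, 0.001, -0.895]
force: [2.0, -1.2, -2.6]
width: 0.0449
gripper_force: 15.0
```

>>> move_arm(
  rows=[
    {"translation": [-1.6, -3, 0], "rot": [0, 0, 0], "hand": 0.7},
    {"translation": [-3.2, -6, 0], "rot": [0, 0, 0], "hand": 0.7},
    {"translation": [-4.8, -9, 0], "rot": [0, 0, 0], "hand": 0.7},
    {"translation": [-6.4, -12, 0], "rot": [0, 0, 0], "hand": 0.7},
    {"translation": [-8, -15, 0], "rot": [0, 0, 0], "hand": 0.7},
    {"translation": [-9.5, -17.7, 0], "rot": [0, 0, 0], "hand": 0.7},
    {"translation": [-10.4, -19.6, 0], "rot": [0, 0, 0], "hand": 0.7},
    {"translation": [-10.4, -19.6, 2], "rot": [0, 0, 0], "hand": 0.7},
  ],
)

```text
t: 14.23
eef_pos: [0.5892, 0.1974, 0.1715]
ee_rot: [-3.137, -0.001, -0.891]
force: [1.4, 0.2, -0.9]
width: 0.0448
gripper_force: 15.0
```

>>> move_arm(
  rows=[
    {"translation": [0, 0, 2.5], "rot": [0, 0, 0], "hand": 0.7},
    {"translation": [0, 0, 4.5], "rot": [0, 0, 0], "hand": 0.7},
    {"translation": [0, 0, 6], "rot": [0, 0, 0], "hand": 0.7},
    {"translation": [0, 0, 6], "rot": [0, 0, 0], "hand": 0.7},
    {"translation": [0, 0, 6], "rot": [0, 0, 0], "hand": 0.7},
  ],
)

```text
t: 14.65
eef_pos: [0.5851, 0.1923, 0.1085]
ee_rot: [3.138, 0.0, -0.894]
force: [-0.7, 0.4, -1.8]
width: 0.0445
gripper_force: 15.0
```

```bash
python3 go.py B,.0433
```

```text
pos [0.5851 0.1923 0.1085] rot [ 1.7977e+02  2.0000e-02 -5.1250e+01] q [ 0.63  0.38 -0.29 -0.   -0.91  0.04] w 0.0445 t 14.7 F [-0.7  0.4 -1.8]
B,.0433 cm [-0.01 -0.47  6.52] dist 0.065
```

>>> move_arm(
  rows=[
    {"translation": [0, -0.3, 1.5], "rot": [0, 0, 0], "hand": 0.7},
    {"translation": [0, -0.35, 3], "rot": [0, 0, 0], "hand": 0.7},
    {"translation": [0, -0.35, 4.3], "rot": [0, 0, 0], "hand": 0.7},
    {"translation": [0, -0.35, 5], "rot": [0, 0, 0], "hand": 0.7},
    {"translation": [0, -0.35, 5.4], "rot": [0, 0, 0], "hand": 0.7},
    {"translation": [0, -0.35, 5.4], "rot": [0, 0, 0], "hand": 0.7},
    {"translation": [0, -0.35, 5.4], "rot": [0, 0, 0], "hand": 0.7},
    {"translation": [0, -0.35, 5.4], "rot": [0, 0, 0], "hand": 0.7},
  ],
)

```text
t: 15.32
eef_pos: [0.5895, 0.1956, 0.0572]
ee_rot: [-3.14, -0.0, -0.894]
force: [-0.5, -0.1, -1.9]
width: 0.0447
gripper_force: 15.0
```

```bash
python3 go.py B,.0433
```

```text
pos [0.5895 0.1956 0.0572] rot [-1.7991e+02 -2.0000e-02 -5.1230e+01] q [ 0.63  0.44 -0.33  0.   -0.8   0.04] w 0.0447 t 15.3 F [-0.5 -0.1 -1.9]
B,.0433 cm [-0.04  0.1   1.39] dist 0.014
```

>>> move_arm(
  rows=[
    {"translation": [0, 0.05, 0.3], "rot": [0, 0, 0], "hand": 0.7},
    {"translation": [0, 0.05, 0.6], "rot": [0, 0, 0], "hand": 0.7},
    {"translation": [0, 0.05, 0.85], "rot": [0, 0, 0], "hand": 0.7},
    {"translation": [0, 0.05, 1.0], "rot": [0, 0, 0], "hand": 0.7},
    {"translation": [0, 0.05, 1.1], "rot": [0, 0, 0], "hand": 0.7},
    {"translation": [0, 0.05, 1.15], "rot": [0, 0, 0], "hand": 0.7},
    {"translation": [0, 0.05, 1.2], "rot": [0, 0, 0], "hand": 0.7},
    {"translation": [0, 0.05, 1.2], "rot": [0, 0, 0], "hand": 0.7},
  ],
)

```text
t: 15.98
eef_pos: [0.5885, 0.1949, 0.0441]
ee_rot: [3.141, -0.0, -0.894]
force: [0.3, -0.7, -1.5]
width: 0.0446
gripper_force: 15.0
```

>>> move_arm(
  rows=[
    {"translation": [0, 0, 0.03], "rot": [0, 0, 0], "hand": 0.7},
    {"translation": [0, 0, 0.06], "rot": [0, 0, 0], "hand": 0.7},
    {"translation": [0, 0, 0.09], "rot": [0, 0, 0], "hand": 0.7},
    {"translation": [0, 0, 0.12], "rot": [0, 0, 0], "hand": 0.7},
    {"translation": [0, 0, 0.15], "rot": [0, 0, 0], "hand": 0.7},
    {"translation": [0, 0, 0.15], "rot": [0, 0, 0], "hand": 0.7},
  ],
)

```text
t: 16.48
eef_pos: [0.5886, 0.195, 0.0434]
ee_rot: [-3.141, -0.0, -0.894]
force: [-2.7, -0.4, 4.6]
width: 0.0446
gripper_force: 15.0
```

>>> move_arm(
  rows=[
    {"translation": [0, 0, 0], "rot": [0, 0, 0], "hand": 0.45},
    {"translation": [0, 0, 0], "rot": [0, 0, 0], "hand": 0.35},
    {"translation": [0, 0, 0], "rot": [0, 0, 0], "hand": 0.2},
    {"translation": [0, 0, 0], "rot": [0, 0, 0], "hand": 0.2},
    {"translation": [0, 0, -1.5], "rot": [0, 0, 0], "hand": 0.2},
    {"translation": [0, 0, -4], "rot": [0, 0, 0], "hand": 0.2},
    {"translation": [0, 0, -8], "rot": [0, 0, 0], "hand": 0},
    {"translation": [0, 0, -12], "rot": [0, 0, 0], "hand": 0},
  ],
)

```text
t: 17.15
eef_pos: [0.5877, 0.1944, 0.1628]
ee_rot: [3.138, 0.0, -0.894]
force: [1.0, 1.2, 1.0]
width: 0.0782
gripper_force: 0.0
```

```bash
python3 go.py c,.16
```

```text
pos [0.5877 0.1944 0.1628] rot [ 1.7982e+02  1.0000e-02 -5.1240e+01] q [ 0.63  0.33 -0.22 -0.   -1.03  0.04] w 0.0782 t 17.1 F [1.  1.2 1. ]
c,.16 cm [29.6  19.49  0.34] dist 0.354
```

>>> move_arm(
  rows=[
    {"translation": [26, 17, 0], "rot": [0, 0, 0], "hand": 0},
    {"translation": [26, 17, 0], "rot": [0, 0, 0], "hand": 0},
    {"translation": [26, 17, 0], "rot": [0, 0, 0], "hand": 0},
    {"translation": [26, 17, 0], "rot": [0, 0, 0], "hand": 0},
    {"translation": [26, 17, 0], "rot": [0, 0, 0], "hand": 0},
    {"translation": [26, 17, 0], "rot": [0, 0, 0], "hand": 0},
    {"translation": [26, 17, 0], "rot": [0, 0, 0], "hand": 0},
    {"translation": [26, 17, 0], "rot": [0, 0, 0], "hand": 0},
  ],
)

```text
t: 17.82
eef_pos: [0.6185, -0.1184, 0.1625]
ee_rot: [3.141, -0.0, -0.897]
force: [0.6, 0.5, -0.1]
width: 0.0876
gripper_force: 0.0
```

>>> move_arm(
  rows=[
    {"translation": [2.5, 1.8, 0], "rot": [0, 0, 0], "hand": 0},
    {"translation": [3.5, 2.4, 1], "rot": [0, 0, 0], "hand": 0},
    {"translation": [3.5, 2.4, 3], "rot": [0, 0, 0], "hand": 0},
    {"translation": [3.5, 2.4, 4.5], "rot": [0, 0, 0], "hand": 0},
    {"translation": [3.5, 2.4, 4.5], "rot": [0, 0, 0], "hand": 0},
    {"translation": [3.5, 2.4, 4.5], "rot": [0, 0, 0], "hand": 0},
  ],
)

```text
t: 18.32
eef_pos: [0.6213, -0.1565, 0.1167]
ee_rot: [3.14, 0.001, -0.894]
force: [0.4, -0.5, 1.1]
width: 0.0874
gripper_force: 0.0
```

```bash
python3 go.py c,.04
```

```text
pos [ 0.6213 -0.1565  0.1167] rot [ 1.7989e+02  7.0000e-02 -5.1240e+01] q [ 0.06  0.4  -0.22  0.   -0.95  0.62] w 0.0874 t 18.3 F [ 0.4 -0.5  1.1]
c,.04 cm [0.15 0.14 7.67] dist 0.077
```

>>> move_arm(
  rows=[
    {"translation": [0.15, 0.1, 2.5], "rot": [0, 0, 0], "hand": 0},
    {"translation": [0.15, 0.1, 5], "rot": [0, 0, 0], "hand": 0},
    {"translation": [0.15, 0.1, 6.8], "rot": [0, 0, 0], "hand": 0},
    {"translation": [0.15, 0.1, 7.4], "rot": [0, 0, 0], "hand": 0},
    {"translation": [0.15, 0.1, 7.6], "rot": [0, 0, 0], "hand": 0},
    {"translation": [0.15, 0.1, 7.6], "rot": [0, 0, 0], "hand": 0},
    {"translation": [0.15, 0.1, 7.6], "rot": [0, 0, 0], "hand": 0.3},
    {"translation": [0.15, 0.1, 7.6], "rot": [0, 0, 0], "hand": 0.3},
  ],
  squeeze=20,
)

```text
t: 18.98
eef_pos: [0.6232, -0.1583, 0.0433]
ee_rot: [-3.14, -0.002, -0.894]
force: [-0.5, -0.1, 1.1]
width: 0.0792
gripper_force: 0.0
```

>>> move_arm(
  rows=[
    {"translation": [0, 0, 0], "rot": [0, 0, 0], "hand": 0.4},
    {"translation": [0, 0, 0], "rot": [0, 0, 0], "hand": 0.5},
    {"translation": [0, 0, 0], "rot": [0, 0, 0], "hand": 0.6},
    {"translation": [0, 0, 0], "rot": [0, 0, 0], "hand": 0.6},
    {"translation": [0, 0, 0], "rot": [0, 0, 0], "hand": 0.6},
    {"translation": [0, 0, 0], "rot": [0, 0, 0], "hand": 0.6},
    {"translation": [0, 0, 0], "rot": [0, 0, 0], "hand": 0.6},
    {"translation": [0, 0, 0], "rot": [0, 0, 0], "hand": 0.6},
  ],
)

```text
t: 19.65
eef_pos: [0.6222, -0.1584, 0.042]
ee_rot: [-3.141, -0.0, -0.894]
force: [-0.6, 0.4, 4.5]
width: 0.0537
gripper_force: 20.0
```

```bash
python3 go.py c,.04
```

```text
pos [ 0.6222 -0.1584  0.042 ] rot [-1.7999e+02 -1.0000e-02 -5.1240e+01] q [ 0.05  0.49 -0.29  0.   -0.8   0.62] w 0.0537 t 19.6 F [-0.6  0.4  4.5]
c,.04 cm [-0.06  0.1   0.2 ] dist 0.002
```

>>> move_arm(
  rows=[
    {"translation": [0, 0, -0.5], "rot": [0, 0, 0], "hand": 0.6},
    {"translation": [0, 0, -2], "rot": [0, 0, 0], "hand": 0.6},
    {"translation": [0, 0, -4.5], "rot": [0, 0, 0], "hand": 0.6},
    {"translation": [0, 0, -7.5], "rot": [0, 0, 0], "hand": 0.6},
    {"translation": [0, 0, -10.5], "rot": [0, 0, 0], "hand": 0.6},
    {"translation": [0, 0, -13], "rot": [0, 0, 0], "hand": 0.6},
    {"translation": [0, 0, -14], "rot": [0, 0, 0], "hand": 0.6},
    {"translation": [0, 0, -14], "rot": [0, 0, 0], "hand": 0.6},
  ],
)

```text
t: 20.32
eef_pos: [0.623, -0.1584, 0.1839]
ee_rot: [-3.138, -0.002, -0.894]
force: [1.1, -0.6, -4.7]
width: 0.0539
gripper_force: 20.0
```

```bash
python3 go.py C,.18
```

```text
pos [ 0.623  -0.1584  0.1839] rot [-1.7982e+02 -1.4000e-01 -5.1240e+01] q [ 0.05  0.34 -0.14  0.   -1.08  0.62] w 0.0539 t 20.3 F [ 1.1 -0.6 -4.7]
C,.18 cm [-38.53 -19.44   0.36] dist 0.432
```

>>> move_arm(
  rows=[
    {"translation": [-1.4, -0.7, 0], "rot": [0, 0, 0], "hand": 0.6},
    {"translation": [-4, -2, 0], "rot": [0, 0, 0], "hand": 0.6},
    {"translation": [-7, -3.5, 0], "rot": [0, 0, 0], "hand": 0.6},
    {"translation": [-10, -5, 0], "rot": [0, 0, 0], "hand": 0.6},
    {"translation": [-13, -6.5, 0], "rot": [0, 0, 0], "hand": 0.6},
    {"translation": [-16, -8, 0], "rot": [0, 0, 0], "hand": 0.6},
    {"translation": [-19, -9.5, 0], "rot": [0, 0, 0], "hand": 0.6},
    {"translation": [-22, -11, 0], "rot": [0, 0, 0], "hand": 0.6},
  ],
)

```text
t: 20.98
eef_pos: [0.568, 0.0831, 0.1789]
ee_rot: [3.138, 0.002, -0.895]
force: [1.0, -0.1, -3.6]
width: 0.0536
gripper_force: 20.0
```

>>> move_arm(
  rows=[
    {"translation": [-3, -1.5, 0], "rot": [0, 0, 0], "hand": 0.6},
    {"translation": [-6, -3, 0], "rot": [0, 0, 0], "hand": 0.6},
    {"translation": [-9, -4.5, 0], "rot": [0, 0, 0], "hand": 0.6},
    {"translation": [-12, -6.1, 0], "rot": [0, 0, 0], "hand": 0.6},
    {"translation": [-14.5, -7.4, 0], "rot": [0, 0, 0], "hand": 0.6},
    {"translation": [-16.2, -8.2, 0], "rot": [0, 0, 0], "hand": 0.6},
    {"translation": [-16.5, -8.4, 1], "rot": [0, 0, 0], "hand": 0.6},
    {"translation": [-16.5, -8.4, 2], "rot": [0, 0, 0], "hand": 0.6},
  ],
)

```text
t: 21.65
eef_pos: [0.5311, 0.2642, 0.1591]
ee_rot: [3.139, 0.0, -0.893]
force: [0.2, -1.2, -4.6]
width: 0.0539
gripper_force: 20.0
```

>>> move_arm(
  rows=[
    {"translation": [0, 0, 2], "rot": [0, 0, 0], "hand": 0.6},
    {"translation": [0, 0, 4], "rot": [0, 0, 0], "hand": 0.6},
    {"translation": [0, 0, 5], "rot": [0, 0, 0], "hand": 0.6},
    {"translation": [0, 0, 5], "rot": [0, 0, 0], "hand": 0.6},
    {"translation": [0, 0, 5], "rot": [0, 0, 0], "hand": 0.6},
    {"translation": [0, 0, 5], "rot": [0, 0, 0], "hand": 0.6},
    {"translation": [0, 0, 5], "rot": [0, 0, 0], "hand": 0.6},
  ],
)

```text
t: 22.23
eef_pos: [0.533, 0.2635, 0.1127]
ee_rot: [-3.14, -0.0, -0.895]
force: [1.0, 0.4, -4.0]
width: 0.0538
gripper_force: 20.0
```

```bash
python3 go.py C,.055
```

```text
pos [0.533  0.2635 0.1127] rot [-179.9    -0.    -51.26] q [ 0.79  0.34 -0.34  0.   -0.89 -0.11] w 0.0538 t 22.2 F [ 1.   0.4 -4. ]
C,.055 cm [ 0.   -0.04  5.77] dist 0.058
```

>>> move_arm(
  rows=[
    {"translation": [0, 0, 1.2], "rot": [0, 0, 0], "hand": 0.6},
    {"translation": [0, 0, 2.4], "rot": [0, 0, 0], "hand": 0.6},
    {"translation": [0, 0, 3.6], "rot": [0, 0, 0], "hand": 0.6},
    {"translation": [0, 0, 4.4], "rot": [0, 0, 0], "hand": 0.6},
    {"translation": [0, 0, 4.8], "rot": [0, 0, 0], "hand": 0.6},
    {"translation": [0, 0, 5.0], "rot": [0, 0, 0], "hand": 0.6},
    {"translation": [0, 0, 5.0], "rot": [0, 0, 0], "hand": 0.6},
    {"translation": [0, 0, 5.0], "rot": [0, 0, 0], "hand": 0.6},
  ],
)

```text
t: 22.9
eef_pos: [0.5327, 0.2636, 0.0623]
ee_rot: [-3.141, -0.0, -0.894]
force: [-0.1, 0.6, -3.7]
width: 0.0536
gripper_force: 20.0
```

```bash
python3 go.py C,.055
```

```text
pos [0.5327 0.2636 0.0623] rot [-179.94   -0.    -51.23] q [ 0.79  0.4  -0.38  0.   -0.79 -0.11] w 0.0536 t 22.9 F [-0.1  0.6 -3.7]
C,.055 cm [ 0.03 -0.07  0.73] dist 0.007
```

>>> move_arm(
  rows=[
    {"translation": [0, -0.05, 0.15], "rot": [0, 0, 0], "hand": 0.6},
    {"translation": [0, -0.05, 0.3], "rot": [0, 0, 0], "hand": 0.6},
    {"translation": [0, -0.05, 0.42], "rot": [0, 0, 0], "hand": 0.6},
    {"translation": [0, -0.05, 0.5], "rot": [0, 0, 0], "hand": 0.6},
    {"translation": [0, -0.05, 0.54], "rot": [0, 0, 0], "hand": 0.6},
    {"translation": [0, -0.05, 0.58], "rot": [0, 0, 0], "hand": 0.6},
    {"translation": [0, -0.05, 0.62], "rot": [0, 0, 0], "hand": 0.6},
    {"translation": [0, -0.05, 0.62], "rot": [0, 0, 0], "hand": 0.6},
  ],
)

```text
t: 23.57
eef_pos: [0.5327, 0.2636, 0.0554]
ee_rot: [3.142, 0.0, -0.894]
force: [-0.3, 0.3, -4.2]
width: 0.0536
gripper_force: 20.0
```

>>> move_arm(
  rows=[
    {"translation": [0, 0, 0.03], "rot": [0, 0, 0], "hand": 0.6},
    {"translation": [0, 0, 0.06], "rot": [0, 0, 0], "hand": 0.6},
    {"translation": [0, 0, 0.09], "rot": [0, 0, 0], "hand": 0.6},
    {"translation": [0, 0, 0.12], "rot": [0, 0, 0], "hand": 0.6},
    {"translation": [0, 0, 0.12], "rot": [0, 0, 0], "hand": 0.6},
  ],
)

```text
t: 23.98
eef_pos: [0.5327, 0.2636, 0.0549]
ee_rot: [-3.141, -0.0, -0.894]
force: [-3.8, -1.7, 5.3]
width: 0.0534
gripper_force: 20.0
```

Contact made gently; release and go for d.

>>> move_arm(
  rows=[
    {"translation": [0, 0, 0], "rot": [0, 0, 0], "hand": 0.35},
    {"translation": [0, 0, 0], "rot": [0, 0, 0], "hand": 0.25},
    {"translation": [0, 0, 0], "rot": [0, 0, 0], "hand": 0.1},
    {"translation": [0, 0, 0], "rot": [0, 0, 0], "hand": 0.1},
    {"translation": [0, 0, -1.5], "rot": [0, 0, 0], "hand": 0.1},
    {"translation": [0, 0, -4], "rot": [0, 0, 0], "hand": 0},
    {"translation": [0, 0, -8], "rot": [0, 0, 0], "hand": 0},
    {"translation": [0, 0, -12], "rot": [0, 0, 0], "hand": 0},
  ],
)

```text
t: 24.65
eef_pos: [0.5321, 0.263, 0.1746]
ee_rot: [3.139, -0.0, -0.894]
force: [1.9, 1.2, -0.7]
width: 0.0872
gripper_force: 0.0
```

```bash
python3 go.py d,.17
python3 - <<'E'
from h import *
im,d=arm.grab_frame('scene'); cv2.imwrite('pics/s4.png',cv2.resize(im[120:250,200:440,::-1],None,fx=3,fy=3))
C=cloud('scene',d);x,y=.467,-.082
Q=C[(np.hypot(C[...,0]-x,C[...,1]-y)<.05)&(C[...,2]>.08)&(C[...,2]<.1)];print(cv2.minEnclosingCircle(Q[:,:2].astype(np.float32)))
E
```

```text
pos [0.5321 0.263  0.1746] rot [ 1.7984e+02 -2.0000e-02 -5.1240e+01] q [ 0.79  0.28 -0.26 -0.   -1.03 -0.11] w 0.0872 t 24.6 F [ 1.9  1.2 -0.7]
d,.17 cm [22.83 26.67  0.54] dist 0.351
((0.46713894605636597, -0.08032979816198349), 0.03551458939909935)
```

View pics/s4.png

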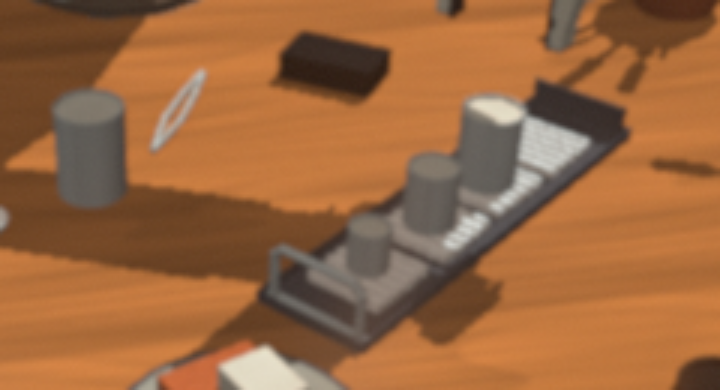

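>>> move_arm(
  rows=[
    {"translation": [20, 23.4, 0], "rot": [0, 0, 0], "hand": 0},
    {"translation": [20, 23.4, 0], "rot": [0, 0, 0], "hand": 0},
    {"translation": [20, 23.4, 0], "rot": [0, 0, 0], "hand": 0},
    {"translation": [20, 23.4, 0], "rot": [0, 0, 0], "hand": 0},
    {"translation": [20, 23.4, 0], "rot": [0, 0, 0], "hand": 0},
    {"translation": [20, 23.4, 0], "rot": [0, 0, 0], "hand": 0},
    {"translation": [20, 23.4, 0], "rot": [0, 0, 0], "hand": 0},
    {"translation": [20, 23.4, 0], "rot": [0, 0, 0], "hand": 0},
  ],
)

```text
t: 25.37
eef_pos: [0.4737, -0.0422, 0.1743]
ee_rot: [3.141, 0.0, -0.896]
force: [-0.6, 0.5, -0.0]
width: 0.0875
gripper_force: 0.0
```

>>> move_arm(
  rows=[
    {"translation": [2, 2.3, 0], "rot": [0, 0, 0], "hand": 0},
    {"translation": [2.8, 3.2, 0], "rot": [0, 0, 0], "hand": 0},
    {"translation": [2.8, 3.2, 2], "rot": [0, 0, 0], "hand": 0},
    {"translation": [2.8, 3.2, 4.5], "rot": [0, 0, 0], "hand": 0},
    {"translation": [2.8, 3.2, 4.5], "rot": [0, 0, 0], "hand": 0},
    {"translation": [2.8, 3.2, 4.5], "rot": [0, 0, 0], "hand": 0},
    {"translation": [2.8, 3.2, 4.5], "rot": [0, 0, 0], "hand": 0},
  ],
)

```text
t: 25.95
eef_pos: [0.4687, -0.0806, 0.1302]
ee_rot: [-3.141, -0.001, -0.894]
force: [-0.2, 0.2, 0.2]
width: 0.0874
gripper_force: 0.0
```

```bash
python3 go.py d,.05
```

```text
pos [ 0.4687 -0.0806  0.1302] rot [-1.7998e+02 -4.0000e-02 -5.1200e+01] q [ 0.25  0.14 -0.57  0.   -0.86  0.43] w 0.0874 t 25.9 F [-0.2  0.2  0.2]
d,.05 cm [-0.    0.22  8.02] dist 0.08
```

>>> move_arm(
  rows=[
    {"translation": [0, 0.2, 2], "rot": [0, 0, 0], "hand": 0},
    {"translation": [0, 0.2, 4], "rot": [0, 0, 0], "hand": 0},
    {"translation": [0, 0.2, 6], "rot": [0, 0, 0], "hand": 0},
    {"translation": [0, 0.2, 7.5], "rot": [0, 0, 0], "hand": 0},
    {"translation": [0, 0.2, 8], "rot": [0, 0, 0], "hand": 0},
    {"translation": [0, 0.2, 8], "rot": [0, 0, 0], "hand": 0},
    {"translation": [0, 0.2, 8], "rot": [0, 0, 0], "hand": 0.2},
    {"translation": [0, 0.2, 8], "rot": [0, 0, 0], "hand": 0.2},
  ],
  squeeze=28,
)

```text
t: 26.62
eef_pos: [0.4676, -0.0817, 0.0506]
ee_rot: [-3.14, -0.001, -0.894]
force: [0.8, 0.5, 0.4]
width: 0.0791
gripper_force: 0.0
```

>>> move_arm(
  rows=[
    {"translation": [0, 0, 0], "rot": [0, 0, 0], "hand": 0.3},
    {"translation": [0, 0, 0], "rot": [0, 0, 0], "hand": 0.4},
    {"translation": [0, 0, 0], "rot": [0, 0, 0], "hand": 0.5},
    {"translation": [0, 0, 0], "rot": [0, 0, 0], "hand": 0.5},
    {"translation": [0, 0, 0], "rot": [0, 0, 0], "hand": 0.5},
    {"translation": [0, 0, 0], "rot": [0, 0, 0], "hand": 0.5},
  ],
)

```text
t: 27.12
eef_pos: [0.4672, -0.0817, 0.0501]
ee_rot: [-3.14, -0.001, -0.894]
force: [-0.9, 1.8, 6.3]
width: 0.0637
gripper_force: 28.0
```

```bash
python3 go.py d,.05
```

```text
pos [ 0.4672 -0.0817  0.0501] rot [-1.7992e+02 -5.0000e-02 -5.1220e+01] q [ 0.24  0.25 -0.66  0.   -0.65  0.43] w 0.0637 t 27.1 F [-0.9  1.8  6.3]
d,.05 cm [0.01 0.04 0.01] dist 0.0
```

>>> move_arm(
  rows=[
    {"translation": [0, 0, -0.5], "rot": [0, 0, 0], "hand": 0.5},
    {"translation": [0, 0, -2], "rot": [0, 0, 0], "hand": 0.5},
    {"translation": [0, 0, -4.5], "rot": [0, 0, 0], "hand": 0.5},
    {"translation": [0, 0, -7.5], "rot": [0, 0, 0], "hand": 0.5},
    {"translation": [0, 0, -10.5], "rot": [0, 0, 0], "hand": 0.5},
    {"translation": [0, 0, -13], "rot": [0, 0, 0], "hand": 0.5},
    {"translation": [0, 0, -14], "rot": [0, 0, 0], "hand": 0.5},
    {"translation": [0, 0, -14], "rot": [0, 0, 0], "hand": 0.5},
  ],
)

```text
t: 27.78
eef_pos: [0.4671, -0.0818, 0.191]
ee_rot: [-3.138, -0.001, -0.895]
force: [0.4, 0.1, -6.5]
width: 0.0635
gripper_force: 28.0
```

```bash
python3 go.py D,.19
```

```text
pos [ 0.4671 -0.0818  0.191 ] rot [-1.7981e+02 -8.0000e-02 -5.1250e+01] q [ 0.24  0.06 -0.49 -0.   -1.01  0.43] w 0.0635 t 27.8 F [ 0.4  0.1 -6.5]
D,.19 cm [-31.6  -26.8    0.14] dist 0.414
```

>>> move_arm(
  rows=[
    {"translation": [-1.2, -1, 0], "rot": [0, 0, 0], "hand": 0.5},
    {"translation": [-3.2, -2.7, 0], "rot": [0, 0, 0], "hand": 0.5},
    {"translation": [-5.5, -4.7, 0], "rot": [0, 0, 0], "hand": 0.5},
    {"translation": [-8, -6.8, 0], "rot": [0, 0, 0], "hand": 0.5},
    {"translation": [-10.5, -8.9, 0], "rot": [0, 0, 0], "hand": 0.5},
    {"translation": [-13, -11, 0], "rot": [0, 0, 0], "hand": 0.5},
    {"translation": [-15.5, -13.1, 0], "rot": [0, 0, 0], "hand": 0.5},
    {"translation": [-18, -15.3, 0], "rot": [0, 0, 0], "hand": 0.5},
  ],
)

```text
t: 28.45
eef_pos: [0.4711, 0.1549, 0.1865]
ee_rot: [3.137, 0.001, -0.895]
force: [1.0, -1.2, -6.9]
width: 0.0633
gripper_force: 28.0
```

>>> move_arm(
  rows=[
    {"translation": [-2.5, -2.1, 0], "rot": [0, 0, 0], "hand": 0.5},
    {"translation": [-5, -4.2, 0], "rot": [0, 0, 0], "hand": 0.5},
    {"translation": [-7.5, -6.3, 0], "rot": [0, 0, 0], "hand": 0.5},
    {"translation": [-10, -8.4, 0], "rot": [0, 0, 0], "hand": 0.5},
    {"translation": [-12, -10.1, 0], "rot": [0, 0, 0], "hand": 0.5},
    {"translation": [-13.3, -11.2, 0], "rot": [0, 0, 0], "hand": 0.5},
    {"translation": [-13.6, -11.5, 0], "rot": [0, 0, 0], "hand": 0.5},
    {"translation": [-13.6, -11.5, 0], "rot": [0, 0, 0], "hand": 0.5},
  ],
)

```text
t: 29.12
eef_pos: [0.4767, 0.3325, 0.1866]
ee_rot: [3.137, -0.0, -0.893]
force: [0.3, -0.6, -6.9]
width: 0.0637
gripper_force: 28.0
```

>>> move_arm(
  rows=[
    {"translation": [0, 0, 1.5], "rot": [0, 0, 0], "hand": 0.5},
    {"translation": [0, 0, 3.5], "rot": [0, 0, 0], "hand": 0.5},
    {"translation": [0, 0, 5.5], "rot": [0, 0, 0], "hand": 0.5},
    {"translation": [0, 0, 6], "rot": [0, 0, 0], "hand": 0.5},
    {"translation": [0, 0, 6], "rot": [0, 0, 0], "hand": 0.5},
    {"translation": [0, 0, 6], "rot": [0, 0, 0], "hand": 0.5},
    {"translation": [0, 0, 6], "rot": [0, 0, 0], "hand": 0.5},
  ],
)

```text
t: 29.7
eef_pos: [0.4783, 0.3324, 0.1305]
ee_rot: [-3.14, 0.0, -0.894]
force: [0.9, 0.8, -6.8]
width: 0.0637
gripper_force: 28.0
```

```bash
python3 go.py D,.0631
```

```text
pos [0.4783 0.3324 0.1305] rot [-179.9     0.    -51.25] q [ 0.94  0.3  -0.34  0.   -0.92 -0.27] w 0.0637 t 29.7 F [ 0.9  0.8 -6.8]
D,.0631 cm [0.01 0.   6.74] dist 0.067
```

>>> move_arm(
  rows=[
    {"translation": [0, 0, 1.5], "rot": [0, 0, 0], "hand": 0.5},
    {"translation": [0, 0, 3], "rot": [0, 0, 0], "hand": 0.5},
    {"translation": [0, 0, 4.5], "rot": [0, 0, 0], "hand": 0.5},
    {"translation": [0, 0, 5.4], "rot": [0, 0, 0], "hand": 0.5},
    {"translation": [0, 0, 5.8], "rot": [0, 0, 0], "hand": 0.5},
    {"translation": [0, 0, 6], "rot": [0, 0, 0], "hand": 0.5},
    {"translation": [0, 0, 6], "rot": [0, 0, 0], "hand": 0.5},
    {"translation": [0, 0, 6], "rot": [0, 0, 0], "hand": 0.5},
  ],
)

```text
t: 30.37
eef_pos: [0.4781, 0.3327, 0.0702]
ee_rot: [-3.14, 0.0, -0.894]
force: [0.4, -0.4, -6.2]
width: 0.0635
gripper_force: 28.0
```

```bash
python3 go.py D,.0631
```

```text
pos [0.4781 0.3327 0.0702] rot [-1.7992e+02  1.0000e-02 -5.1230e+01] q [ 0.94  0.37 -0.4   0.   -0.79 -0.27] w 0.0635 t 30.4 F [ 0.4 -0.4 -6.2]
D,.0631 cm [ 0.05 -0.    0.71] dist 0.007
```

>>> move_arm(
  rows=[
    {"translation": [0, 0, 0.15], "rot": [0, 0, 0], "hand": 0.5},
    {"translation": [0, 0, 0.3], "rot": [0, 0, 0], "hand": 0.5},
    {"translation": [0, 0, 0.4], "rot": [0, 0, 0], "hand": 0.5},
    {"translation": [0, 0, 0.47], "rot": [0, 0, 0], "hand": 0.5},
    {"translation": [0, 0, 0.51], "rot": [0, 0, 0], "hand": 0.5},
    {"translation": [0, 0, 0.55], "rot": [0, 0, 0], "hand": 0.5},
    {"translation": [0, 0, 0.6], "rot": [0, 0, 0], "hand": 0.5},
    {"translation": [0, 0, 0.6], "rot": [0, 0, 0], "hand": 0.5},
  ],
)

```text
t: 31.03
eef_pos: [0.4776, 0.3323, 0.0632]
ee_rot: [-3.142, -0.0, -0.894]
force: [0.3, -0.3, -6.4]
width: 0.0637
gripper_force: 28.0
```

>>> move_arm(
  rows=[
    {"translation": [0, 0, 0.03], "rot": [0, 0, 0], "hand": 0.5},
    {"translation": [0, 0, 0.06], "rot": [0, 0, 0], "hand": 0.5},
    {"translation": [0, 0, 0.09], "rot": [0, 0, 0], "hand": 0.5},
    {"translation": [0, 0, 0.09], "rot": [0, 0, 0], "hand": 0.5},
  ],
)

```text
t: 31.37
eef_pos: [0.4776, 0.3323, 0.0632]
ee_rot: [-3.141, -0.0, -0.894]
force: [-4.1, -2.5, 6.0]
width: 0.0637
gripper_force: 28.0
```

Touchdown gentle. Release and back off upwards.

>>> move_arm(
  rows=[
    {"translation": [0, 0, 0], "rot": [0, 0, 0], "hand": 0.2},
    {"translation": [0, 0, 0], "rot": [0, 0, 0], "hand": 0.1},
    {"translation": [0, 0, 0], "rot": [0, 0, 0], "hand": 0},
    {"translation": [0, 0, 0], "rot": [0, 0, 0], "hand": 0},
    {"translation": [0, 0, -1.5], "rot": [0, 0, 0], "hand": 0},
    {"translation": [0, 0, -4], "rot": [0, 0, 0], "hand": 0},
    {"translation": [0, 0, -8], "rot": [0, 0, 0], "hand": 0},
    {"translation": [0, 0, -12], "rot": [0, 0, 0], "hand": 0},
  ],
)

```text
t: 32.03
eef_pos: [0.4772, 0.3316, 0.1828]
ee_rot: [3.139, -0.001, -0.894]
force: [0.7, 1.1, -0.1]
width: 0.0876
gripper_force: 0.0
```

>>> move_arm(
  rows=[
    {"translation": [2, 8, -8], "rot": [0, 0, 0], "hand": 0},
    {"translation": [6, 14, -10], "rot": [0, 0, 0], "hand": 0},
    {"translation": [10, 16, -10], "rot": [0, 0, 0], "hand": 0},
    {"translation": [14, 16, -10], "rot": [0, 0, 0], "hand": 0},
    {"translation": [18, 16, -10], "rot": [0, 0, 0], "hand": 0},
    {"translation": [22, 16, -10], "rot": [0, 0, 0], "hand": 0},
    {"translation": [24, 16, -10], "rot": [0, 0, 0], "hand": 0},
    {"translation": [24, 16, -10], "rot": [0, 0, 0], "hand": 0},
  ],
)

```text
t: 32.7
eef_pos: [0.5023, 0.0456, 0.2833]
ee_rot: [-3.139, -0.001, -0.894]
force: [2.3, 1.6, 0.8]
width: 0.0878
gripper_force: 0.0
```

Run:
```python
from h import *
T=dict(a=(.6436,.1266,.053,.018),b=(.5885,.1952,.069,.0225),c=(.5334,.2638,.085,.027),d=(.4784,.3324,.099,.032))
for n in('top','scene'):
    im,d=arm.grab_frame(n);C=cloud(n,d)
    cv2.imwrite(f'pics/e_{n}.png',cv2.resize(im[110:260,(200 if n=='scene' else 60):(440 if n=='scene' else 300),::-1],None,fx=3,fy=3))
    for k,(x,y,h,r) in T.items():
        Q=C[(np.hypot(C[...,0]-x,C[...,1]-y)<r+.012)&(abs(C[...,2]-h)<.006)]
        if len(Q)>5:
            c,rr=cv2.minEnclosingCircle(Q[:,:2].astype(np.float32)); print(n,k,len(Q),((np.array(c)-[x,y])*1000).round(1),round(rr,3))
    for l in ('wax_tree',):
        for q in arm.pinpoint(l,n)[:1]: print(l,c2w(n,q['point']).round(3))
```

```text
wax_tree [ 0.506 -0.429  0.004]
scene a 140 [-1.3 -2.4] 0.02
scene b 188 [-0.4  0.2] 0.026
scene c 228 [-0.2  2.5] 0.03
scene d 282 [-0.2  1.7] 0.035
wax_tree [ 0.512 -0.431  0.005]
```

View pics/e_scene.png

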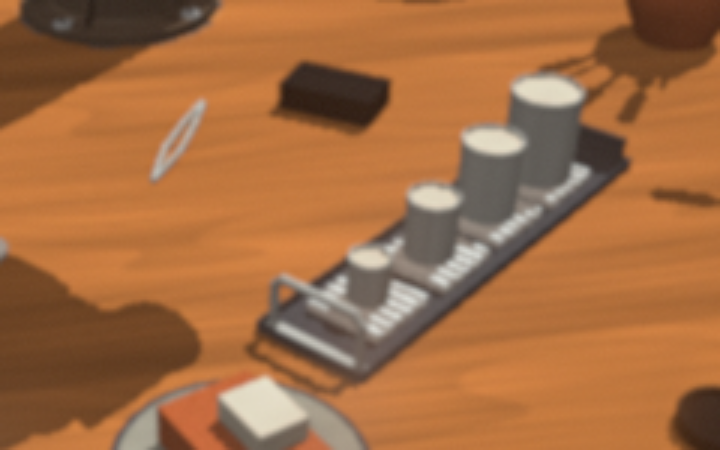

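View pics/e_top.png

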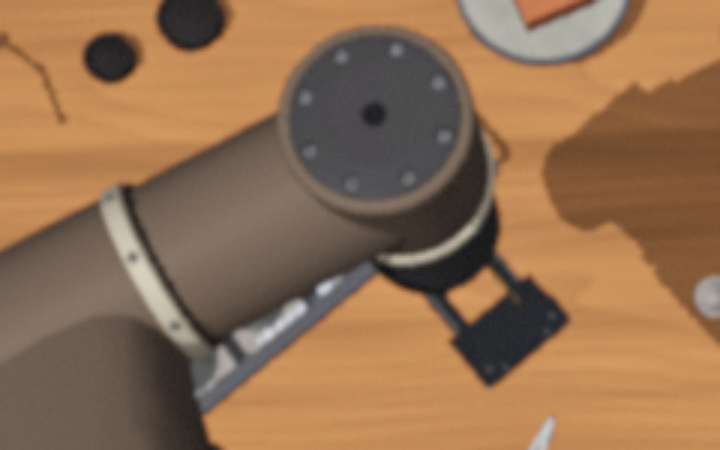

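>>> move_arm(
  rows=[
    {"translation": [4, 2, 0], "rot": [0, 0, 0], "hand": 0},
    {"translation": [8, 4, 0], "rot": [0, 0, 0], "hand": 0},
    {"translation": [12, 6, 0], "rot": [0, 0, 0], "hand": 0},
    {"translation": [16, 8, 0], "rot": [0, 0, 0], "hand": 0},
    {"translation": [20, 10, 0], "rot": [0, 0, 0], "hand": 0},
    {"translation": [22, 11, 0], "rot": [0, 0, 0], "hand": 0},
    {"translation": [22, 11, 0], "rot": [0, 0, 0], "hand": 0},
    {"translation": [22, 11, 0], "rot": [0, 0, 0], "hand": 0},
  ],
)

```text
t: 33.57
eef_pos: [0.5539, -0.1934, 0.2811]
ee_rot: [3.141, 0.001, -0.896]
force: [0.3, 0.6, -1.1]
width: 0.0873
gripper_force: 0.0
```

Run:
```python
from h import *
im,d=arm.grab_frame('top'); cv2.imwrite('pics/f.png',cv2.resize(im[120:270,70:250,::-1],None,fx=4,fy=4))
C=cloud('top',d)
for k,(x,y,h,r) in dict(a=(.6436,.1266,.053,.018),b=(.5885,.1952,.069,.0225),c=(.5334,.2638,.085,.027),d=(.4784,.3324,.099,.032)).items():
    Q=C[(np.hypot(C[...,0]-x,C[...,1]-y)<r+.012)&(abs(C[...,2]-h)<.006)]
    if len(Q)>5: c,rr=cv2.minEnclosingCircle(Q[:,:2].astype(np.float32)); print(k,len(Q),((np.array(c)-[x,y])*1000).round(1),round(rr,3))
```

```text
a 26 [0.2 9.2] 0.015
b 135 [-0.6 -0.9] 0.023
c 218 [-1.7 -0.5] 0.027
d 324 [-1.2 -1.3] 0.033
```

View pics/f.png

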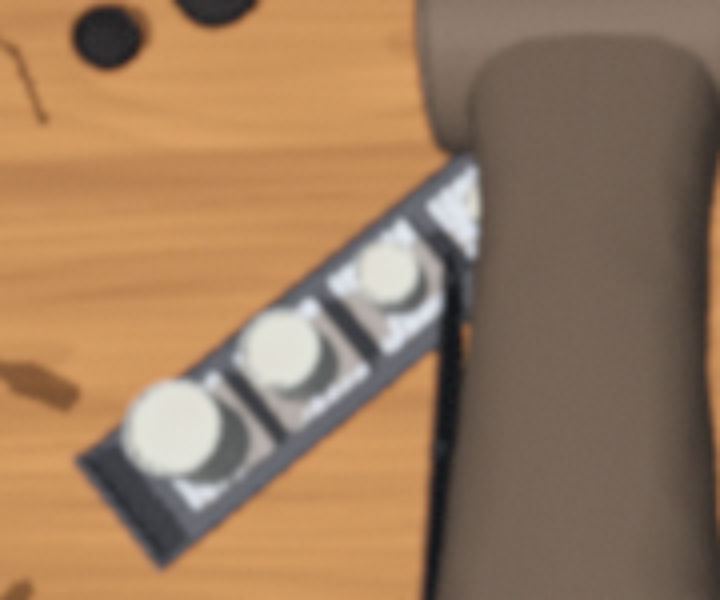

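The overhead view shows b, c and d upright and within about 2 mm of centre. Flask a is half hidden by the arm, so its top reading (9 mm) isn't reliable, but the scene view put it within 3 mm.

```bash
python3 -c "
from station import arm
print(arm.job_done())"
```

```text
the job is handed in; nothing more can be done
None
```

All four flasks stand upright on the drain tiles, shortest at the handle to tallest at the far end, each measured within about 3 mm of its tile centre; the wax tree is still in place, and the job was handed in at about 34 s.

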